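# Feel the gap between two sprung plates with a taper gauge

### The arm

A 7-joint arm with a two-finger parallel gripper is mounted at the origin on a cart in front of the work surface, level with it; the furniture and walls round the work are solid. World frame = base frame: x ahead of the robot, y to its left, z up, the work surface at z = 0. Lengths are in mm, angles in rad, forces in N, time in s.
With the tool pointing down it reaches from about 350 to 900 mm from the base axis. Payload 19.9 kg.
Tool frame: the origin (TCP) lies at the very end of the fingers, on their centre line; the grasp point (between the pads) lies 19 mm behind it; x points along the fingers, z is the direction in which the jaws open and shut, and the axes are right-handed (so a half turn about x gives the same grasp; the last joint's range is limited). The gripper opens to 94 mm and grips with 3 to 60 N. Pads are 16 mm wide; open, the fingers measure 119 mm over their backs; the gripper's body (75 mm by 177 mm) begins 78 mm behind the grasp point.
Start: joints at [1.216, 0.417, -0.01, 1.614, 0.005, 1.111, -0.053], TCP at [192.321, -594.652, 205.425] pointing down, gripper open.
Joint ranges: [-2.81, 2.81], [-0.39, 2.02], [-1.27, 1.25], [0.06, 2.57], [-1.19, 4.33], [0.19, 2], [-2.82, 2.82]. Speed limits (rad/s): [1.89, 1.89, 2.39, 2.39, 3.01, 3.01, 3.01].

### API

Orientations are given as a unit quaternion [x, y, z, w].
In Python, from plant import * gives the robot as it stands.
- The arm moves only by the shell command python3 -m pendant 'ROWS' [FORCE]. ROWS is text: rows parted by semicolons, each of 5 numbers parted by spaces: the shift along the world's x, y, z in cm, then the turn about the world's z in degrees, then the finger opening in cm, from 0 to 9.4. A call has 1 to 10 rows; each row is the pose to reach, as a shift and turn from the pose commanded when the call began; what a row does not reach only later rows make up. A row lasts 1/8 s, in which the tool goes at most 62.5 mm and 10.7 degrees, less where a joint would pass 70% of its speed; a pose out of reach is approached as far as the arm can. A call with a gripper value outside its range is refused whole. The fingers move at their own pace and stop on an object; FORCE is the grip in N (left out, the last holds). Time passes only in rows, so rows that repeat a pose let the fingers close. It gives the time, the measured TCP pose, the force and the opening at its end, in the units of the state.
- get_obs(): the state, without advancing time (a new reading comes with each control period).
- get_image(name): name is "scene" or "top" or "wrist"; returns (picture, depth): 480x640x3 uint8, red, green, blue; 480x640 float32, mm along the optical axis (not along the pixel's ray), 0 where there is no reading.
- calibration(name): a dict with "fx", "fy", "cx", "cy" (pixels), "world_from_camera" (4x4, takes a point from camera to world coordinates). Camera axes: x right, y down, z forward; pixel columns grow to the right and rows downward; lengths in mm; the calibration is good to about 2 mm. A picture is of the moment at which its call begins: read the wrist's pose just before it. calibration takes no time and is no camera call; for the wrist camera it gives the pose at the moment of the call.
- hand_in(): hands the job in, once; it reports no verdict.
The state is a dict: "clock": time; "joint_pos": joint angles; "qvel": joint speeds; "joint_torque": joint torques, N m; "ee_pos": TCP position; "tool_rot": TCP orientation; "force": force on the tool from outside, world axes, zero at the start; "ft_torque": the same for the moment, N m; "opening": finger opening in mm.
Only numpy, scipy, OpenCV 4.12 (cv2) and the standard library are available. Lean on these libraries where they do the work, as an engineer would, in place of code of your own. Each camera call takes 0.05 s, during which the arm holds its last target. There are 200 camera calls.

### The job

Pull the yellow-handled taper gauge up out of its blue holder and slide its steel blade, upright, down into the gap between the two sprung plates of the grey gap stand, until it drags snugly on both plates (around 5 N of drag). Do not force it: the red band at the top of the blade must stay out of the gap. Finish holding the gauge still in the gripper at that depth, without letting go, and leave the two test weights and the load cell where they are.

Things in the scene. Friction and masses are not known exactly. Their poses are not given: they have to be found in the camera images.
- gauge: yellow-handled taper gauge, about 80 g, standing upright in the holder. Origin: centre of its handle, a flat bar 26 mm (x) by 12.5 mm (y, the faces to grip) by 60 mm tall (z up). The steel blade below is 60 mm long, 16 mm wide (x) and tapers evenly on both y faces from 12.5 mm thick at the handle to 2.5 mm at the tip. Red band: upper 6 mm of the blade. Same when turned half round
- gauge_tip (a point): centre of the lower end of the gauge's blade, 90 mm below the handle's centre
- holder: fixed blue block on a black foot, 50 mm (x) by 90 mm (y) by 70 mm tall, origin at the centre of its underside; the gauge stands in a slot in the middle of its top, 18 by 14.5 mm and 64 mm deep, handle resting on the block's top, its y along the holder's y. Two small holes beside the slot are empty
- gap_stand: fixed gap stand: grey base 75 mm (x) by 140 mm (y), 10 mm thick, origin at the centre of its underside, z up. On it two steel plates, 44 mm long (x), stand facing each other across a narrow gap open at the top, in the stand's x-z plane (x = 0, y = 0 within 1.5 mm). Posts behind them are 88 mm high; flared lips above the gap, 5 mm out over 8 mm, reach 93 mm; below this throat (85 mm) the gap is parallel, 60 mm deep
- right_plate: sprung plate on the stand's -y side, 6 mm thick. Origin: middle (x) of its inner face at the throat, the upper edge of the parallel gap; the axes are the stand's. It gives way outward (to -y) by up to 7 mm on a spring: about 1.2 N to start, then 4 N per mm; at a 5 N drag each plate has given way by about 1 mm
- left_plate: the same on the stand's +y side, origin on its inner face at the throat; it gives way to +y. The gap's middle is half-way between the two plates' origins. Its width differs each time, 4 to 8 mm: the gauge touches first with its tip 9 to 33 mm below the throat, and drags with 5 N some 5 to 18 mm further down
- brass_weight: loose pale brass-coloured test weight, 38 mm across, 48 mm tall, origin at its underside; leave alone
- steel_weight: loose steel test weight, 31 mm across, 40 mm tall, origin at its underside; leave alone
- load_cell: loose aluminium load cell bar, 127 by 81 by 26 mm over all, origin at its underside; leave alone
Not all that is in view belongs to the job. Of the things that look like the holder, the middle-sized one is meant.

How it is judged:
By the outcome, as a careful person would: the job done as asked, in the order asked, and still so for the second after the job is handed in, while the arm keeps its last pose, push and grip.
It also fails if it takes over 42 s, if anything falls off the work surface, if the arm or the gripper's body presses on something with over 40 N, if the wrist force passes 120 N, or if a joint passes its speed limit or range.

## Working session

There is one attempt and no reset: what is moved stays moved. The work goes in short steps, Python scripts to look and compute and a shell command to move; the robot and the scene stay as the last step left them, time stands still between calls to the robot, and variables do not carry over. Pictures are saved under pics/ and viewed, about 8 in all and at most 12, crops included, and the job is handed in when it is done.

```bash
mkdir -p pics
python3 - <<'E'
from plant import *
import cv2,numpy as np
o=get_obs();print(o['clock'],o['ee_pos'],o['tool_rot'],o['force'],o['opening'])
for n in("scene","top"):
    p,d=get_image(n);cv2.imwrite(f"pics/{n}0.png",p[:,:,::-1]);np.savez(f"pics/{n}0.npz",p=p,d=d)
    c=calibration(n);print(n,c)
E
```

```text
0.0 [ 192.1877398  -594.31950914  204.82524829] [ 0.41623145  0.57216339 -0.41578135  0.57140731] [0.51013211 0.26975072 0.08496149] 94.03137536820836
scene {'fx': 578.4545975735302, 'fy': 578.4545975735302, 'cx': 310.45107875888215, 'cy': 241.87590755272015, 'world_from_camera': array([[-6.79556237e-01, -4.50678510e-01,  5.78871490e-01,
        -1.75431240e+02],
       [-7.33370541e-01,  4.38036108e-01, -5.19896160e-01,
         8.54120742e+02],
       [-1.92605877e-02, -7.77825976e-01, -6.28184512e-01,
         9.05694439e+02],
       [ 0.00000000e+00,  0.00000000e+00,  0.00000000e+00,
         1.00000000e+00]])}
top {'fx': 479.91807889847433, 'fy': 479.91807889847433, 'cx': 316.5606513662202, 'cy': 243.05303801233583, 'world_from_camera': array([[-2.74176237e-02, -9.98557009e-01,  4.61754705e-02,
         5.01520887e+02],
       [-9.99591560e-01,  2.77599900e-02,  6.78947670e-03,
         1.99613171e+02],
       [-8.06151014e-03, -4.59704593e-02, -9.98910271e-01,
         1.19664759e+03],
       [ 0.00000000e+00,  0.00000000e+00,  0.00000000e+00,
         1.00000000e+00]])}
```

View pics/scene0.png

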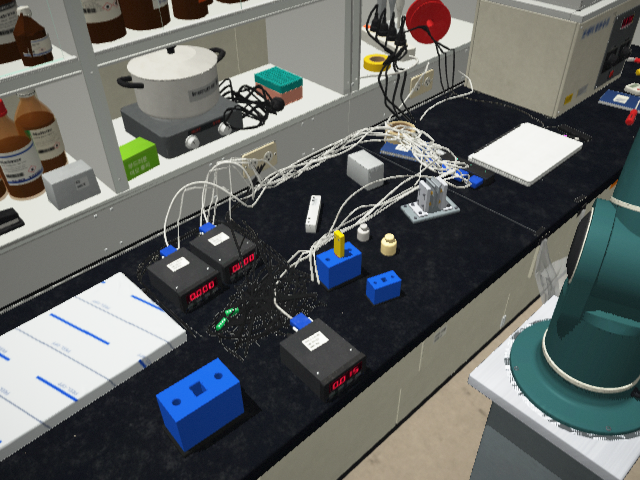

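View pics/top0.png

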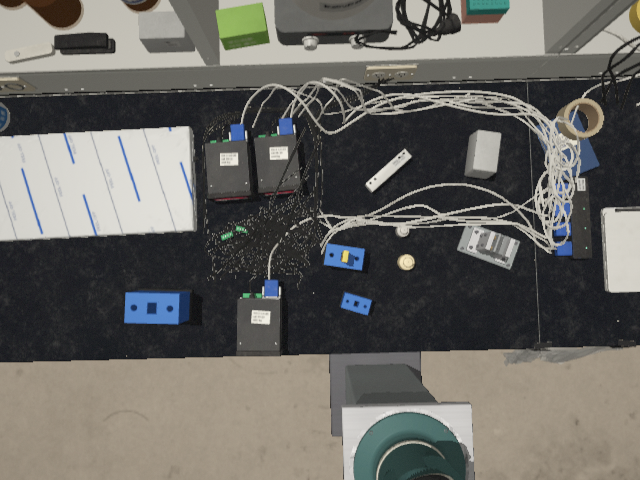

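Holder look-alikes in the top view are the large block (157,307), the middle-sized one with the yellow handle (344,257) and the small one (356,302). I choose the middle one. The gap stand is at (489,247).

```bash
cat > h.py <<'E'
from plant import *
import cv2,numpy as np
def cloud(d,c):
    v,u=np.mgrid[:480,:640];P=np.stack([(u-c['cx'])/c['fx']*d,(v-c['cy'])/c['fy']*d,d],-1).astype(float)
    M=c['world_from_camera'];return P@M[:3,:3].T+M[:3,3]
def ray(c,uv,z):
    M=c['world_from_camera'];r=M[:3,:3]@np.array([(uv[0]-c['cx'])/c['fx'],(uv[1]-c['cy'])/c['fy'],1]);t=(z-M[2,3])/r[2];return M[:3,3]+t*r
def rect(P):  # centre, size, angle of long side (deg)
    (c,s,a)=cv2.minAreaRect(P[:,:2].astype(np.float32)); 
    if s[0]<s[1]: s=s[::-1];a-=90
    return np.round(c,1),np.round(s,1),round(a,1)
E
python3 - <<'E'
from h import *
for n in("top","scene"):
    f=np.load(f"pics/{n}0.npz");p,d=f['p'],f['d'];c=calibration(n);W=cloud(d,c)
    h=cv2.cvtColor(p,cv2.COLOR_RGB2HSV)
    box=(slice(215,290),slice(310,380)) if n=="top" else (slice(225,295),slice(310,365))
    m=np.zeros((480,640),bool);m[box]=True
    y=m&(h[...,0]>18)&(h[...,0]<35)&(h[...,1]>130)&(h[...,2]>80)&(d>0)
    print(n,"yellow",y.sum(),np.percentile(W[y],[2,50,98],axis=0).round(1).tolist())
    t=y&(W[...,2]>120);print(" top",t.sum(),rect(W[t]) if t.sum()>4 else'')
    b=m&(h[...,0]>100)&(h[...,0]<125)&(h[...,1]>130)&(d>0)&(abs(W[...,2]-70)<6)
    print(" holder top",b.sum(),rect(W[b]),np.median(W[b][:,2]))
    g=np.zeros((480,640),bool)
    g[(slice(215,280),slice(450,530)) if n=="top" else (slice(165,230),slice(395,470))]=True
    for lo,hi in((4,16),(78,100)):
        q=g&(d>0)&(W[...,2]>lo)&(W[...,2]<hi)&(h[...,1]<70)&(h[...,2]>60)
        print(" stand",lo,q.sum(),rect(W[q]),W[q].mean(0).round(1))
f=np.load("pics/top0.npz")['p'];g=np.load("pics/scene0.npz")['p']
A=cv2.resize(f[225:285,450:530],None,fx=5,fy=5,interpolation=3);B=cv2.resize(f[225:285,315:395],None,fx=5,fy=5,interpolation=3)
C=cv2.resize(g[165:225,390:470],None,fx=5,fy=5,interpolation=3);D=cv2.resize(g[225:285,310:390],None,fx=5,fy=5,interpolation=3)
cv2.imwrite("pics/crop1.png",np.vstack([np.hstack([A,B]),np.hstack([C,D])])[:,:,::-1])
E
```

```text
top yellow 3 [[518.5, 150.0, 105.0], [520.8, 150.3, 111.5], [523.1, 150.7, 118.9]]
 top 0 
 holder top 681 (array([519.5, 144.2]), array([89.9, 49.9]), 79.9) 69.3903317393665
 stand 4 816 (array([ 559.2, -224.8]), array([140.7, 121.7]), 67.3) [ 535.4 -204.    10.4]
 stand 78 420 (array([ 538.2, -215.4]), array([61.9, 44.4]), 68.0) [ 537.5 -215.    87.3]
scene yellow 249 [[505.4, 141.7, 72.6], [514.2, 151.0, 106.6], [530.8, 155.8, 131.3]]
 top 74 (array([518.9, 147.3]), array([27.9, 15. ]), -6.7)
 holder top 544 (array([519.1, 146.7]), array([94.2, 56.9]), 79.0) 70.22727131314628
 stand 4 589 (array([ 575.6, -282.7]), array([276.1, 202.5]), -44.3) [ 530.9 -205.    10.4]
 stand 78 333 (array([ 537.6, -263.9]), array([177.7,  61.4]), -89.7) [ 536.7 -222.7   86.1]
```

View pics/crop1.png

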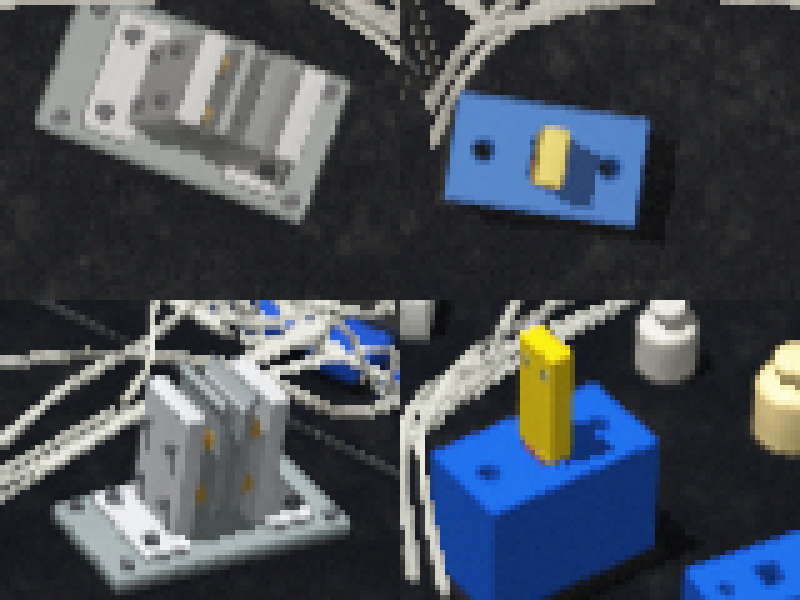

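Confirmed: the gauge stands in the middle-sized holder, near (519,146) with its y axis at about 80°. The stand is near (537,-215) with its y axis at about 68°. I'll move over the stand first and look at it with the wrist camera.

```bash
python3 - <<'E'
from h import *
c=calibration("wrist");print(np.round(c['world_from_camera'],3),c['fx'])
E
python3 -m pendant '4 4.5 2 -5 9.4; 8 9 4 -10 9.4; 12 13 6 -20 9.4; 16 17.5 8 -30 9.4; 20 22 9 -40 9.4; 24 26 9 -40 9.4; 28 30 9 -40 9.4;31 34 9 -40 9.4;34 38 9 -40 9.4;34 38 9 -40 9.4'
```

```text
[[ 3.08000e-01 -9.24000e-01 -2.26000e-01  2.56861e+02]
 [-9.51000e-01 -3.00000e-01 -7.00000e-02 -5.72837e+02]
 [-3.00000e-03  2.37000e-01 -9.72000e-01  3.84316e+02]
 [ 0.00000e+00  0.00000e+00  0.00000e+00  1.00000e+00]] 415.68513937698526
clock: 1.35
ee_pos: [534.0, -210.9, 295.0]
tool_rot: [0.586, 0.397, -0.585, 0.396]
force: [-0.0, -1.4, 0.2]
opening: 93.6
```

Run:
```python
from h import *
o=get_obs();c=calibration("wrist");p,d=get_image("wrist");print(o['ee_pos'],np.round(c['world_from_camera'],3).tolist(),c['cx'],c['cy'])
cv2.imwrite("pics/w1.png",p[:,:,::-1]);np.savez("pics/w1.npz",p=p,d=d,M=c['world_from_camera'])
```

```text
[ 534.03472651 -210.8778271   294.95534698] [[-0.37, -0.902, -0.22, 597.101], [-0.929, 0.359, 0.091, -235.865], [-0.003, 0.239, -0.971, 474.3], [0.0, 0.0, 0.0, 1.0]] 319.8362862084205 237.7846819418494
```

View pics/w1.png

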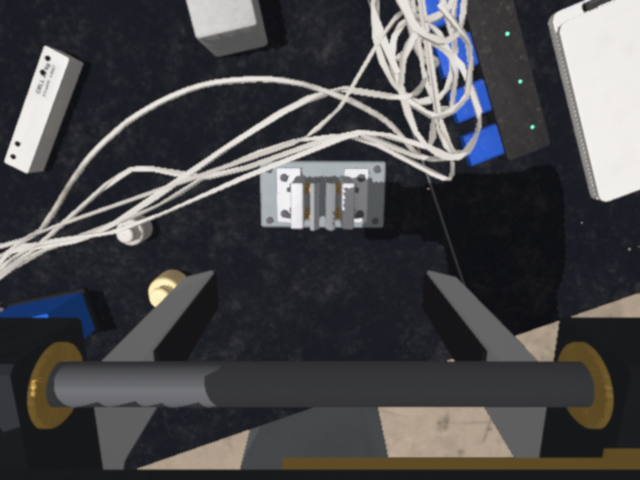

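Run:
```python
from h import *
f=np.load("pics/w1.npz");p,d=f['p'],f['d'];c=calibration("wrist");c['world_from_camera']=f['M'];W=cloud(d,c)
crop=p[150:240,255:390];cv2.imwrite("pics/w1c.png",cv2.resize(crop,None,fx=5.9,fy=5.9,interpolation=cv2.INTER_CUBIC)[:,:,::-1])
hs=cv2.cvtColor(p,cv2.COLOR_RGB2HSV)
m=np.zeros((480,640),bool);m[155:235,258:390]=True
b=m&(d>0)&(abs(W[...,2]-10)<5)&(hs[...,1]<90)&(hs[...,2]>70)
print("base",rect(W[b]))
t=m&(W[...,2]>75)&(W[...,2]<110);print("tops",rect(W[t]),np.percentile(W[t][:,2],[5,50,95]))
for r in(190,205,215): print(r,W[r,285:365:2,2].round(0).astype(int).tolist(),p[r,300:350].mean(-1).astype(int).tolist())
```

```text
base (array([ 537.6, -213. ]), array([140.1,  74.9]), 68.0)
tops (array([ 537.3, -212.8]), array([60.3, 44.5]), 67.9) [83.15887792 88.27184893 92.845373  ]
190 [16, 70, 70, 87, 88, 88, 88, 88, 88, 77, 70, 72, 71, 92, 93, 90, 88, 10, 11, 11, 63, 88, 91, 93, 91, 71, 71, 72, 81, 88, 88, 87, 87, 87, 88, 70, 70, 17, 16, 15] [237, 222, 179, 126, 89, 73, 70, 72, 92, 144, 177, 184, 181, 166, 134, 109, 104, 105, 103, 97, 88, 85, 85, 85, 90, 109, 139, 156, 158, 156, 155, 154, 152, 150, 144, 118, 83, 73, 71, 77, 100, 139, 191, 217, 191, 145, 122, 119, 119, 121]
205 [16, 15, 16, 87, 90, 89, 89, 87, 87, 80, 26, 8, 11, 92, 93, 91, 88, 11, 10, 11, 74, 88, 91, 94, 92, 9, 9, 44, 84, 86, 87, 86, 89, 87, 88, 17, 16, 17, 16, 16] [229, 214, 177, 130, 100, 92, 87, 83, 83, 105, 152, 178, 180, 164, 134, 109, 104, 105, 102, 93, 85, 84, 84, 85, 91, 115, 143, 156, 158, 156, 155, 153, 151, 147, 135, 109, 88, 84, 86, 91, 100, 138, 182, 167, 132, 119, 119, 118, 117, 117]
215 [20, 69, 69, 88, 88, 88, 89, 89, 88, 79, 69, 70, 72, 92, 93, 91, 88, 10, 10, 11, 79, 87, 90, 92, 93, 72, 72, 72, 86, 87, 89, 87, 88, 87, 87, 69, 68, 21, 21, 474] [229, 216, 180, 132, 90, 73, 69, 71, 86, 132, 169, 181, 179, 165, 132, 108, 104, 105, 103, 93, 89, 97, 103, 102, 101, 121, 146, 157, 158, 156, 154, 151, 147, 134, 108, 82, 71, 71, 71, 78, 83, 90, 103, 112, 115, 117, 116, 117, 116, 116]
```

View pics/w1c.png

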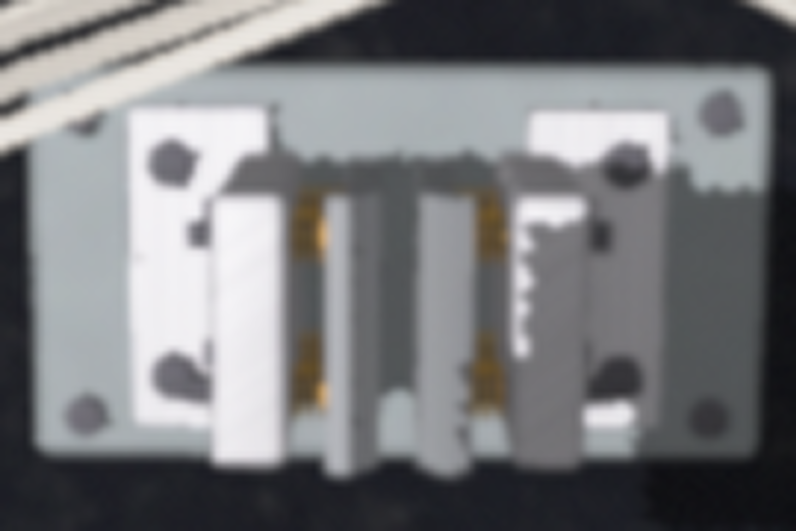

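Run:
```python
from h import *
f=np.load("pics/w1.npz");d=f['d'];c=calibration("wrist");c['world_from_camera']=f['M'];W=cloud(d,c)
O=np.array([537.4,-212.9]);a=np.radians(-22);X=np.array([np.cos(a),np.sin(a)]);Y=np.array([-X[1],X[0]])
m=np.zeros((480,640),bool);m[155:235,258:390]=True
q=W[m];s=np.c_[(q[:,:2]-O)@X,(q[:,:2]-O)@Y,q[:,2]]
e=[]
for sg in(1,-1):
    k=(abs(s[:,0])<16)&(sg*s[:,1]>1)&(sg*s[:,1]<13)&(s[:,2]>86)&(s[:,2]<92.5)
    A=s[k];P=np.linalg.lstsq(np.c_[A[:,2]-85,A[:,0],np.ones(k.sum())],A[:,1],rcond=None)[0];e.append(P)
    print(sg,k.sum(),P.round(3))
print("gap",e[0][2]-e[1][2],"mid",(e[0][2]+e[1][2])/2, "world mid",O+Y*(e[0][2]+e[1][2])/2)
k=(s[:,2]>80)&(s[:,2]<100);print("x range",np.percentile(s[k,0],[1,99]))
```

```text
1 225 [1.077e+00 1.000e-03 1.730e+00]
-1 238 [-1.021 -0.    -2.199]
gap 3.929193603821619 mid -0.23469804685392515 world mid [ 537.31208056 -213.11760824]
x range [-21.47053672  21.93326237]
```

The close view shows the two plates with flared lips and a clear gap: left lip near wrist pixel (313,203), right lip near (331,203). The gap's middle is about (537.3,-213.1), with yaw -22°. Next I go over the gauge.

```bash
python3 -m pendant '-0.3 6 0 2 8; -0.6 12 0 4 7; -0.9 18 0 8 6; -1.2 24 0 10 5; -1.3 30 -2 12 5; -1.4 35.7 -4 12 5; -1.4 35.7 -4 12 5;-1.4 35.7 -4 12 5'
python3 - <<'E'
from h import *
o=get_obs();c=calibration("wrist");p,d=get_image("wrist");print(o['ee_pos'],o['opening'])
cv2.imwrite("pics/w2.png",p[:,:,::-1]);np.savez("pics/w2.npz",p=p,d=d,M=c['world_from_camera'])
W=cloud(d,c);hs=cv2.cvtColor(p,cv2.COLOR_RGB2HSV)
r=np.hypot(W[...,0]-519,W[...,1]-146)<75
y=r&(d>0)&(hs[...,0]>18)&(hs[...,0]<35)&(hs[...,1]>110)
t=y&(W[...,2]>125);print("handle top",t.sum(),rect(W[t]),np.median(W[t][:,2]))
b=r&(d>0)&(hs[...,0]>100)&(hs[...,0]<125)&(hs[...,1]>130)&(abs(W[...,2]-70)<4);print("holder",rect(W[b]),np.median(W[b][:,2]))
w=r&(d>0)&(hs[...,1]<50)&(hs[...,2]>100)&(W[...,2]>15)&(W[...,2]<200);print("white",w.sum(),W[w].max(0),np.percentile(W[w],[1,50,99],axis=0).round())
z=get_obs()['tool_rot'];from scipy.spatial.transform import Rotation as R
m=R.from_quat(z).as_matrix();print("tool x",m[:,0].round(4),"jaw",np.degrees(np.arctan2(m[1,2],m[0,2])))
E
```

```text
clock: 2.4
ee_pos: [518.5, 140.9, 255.3]
tool_rot: [-0.542, -0.454, 0.543, -0.454]
force: [-0.1, 0.3, -0.4]
opening: 50.2
[518.52526674 140.86400854 255.32937451] 50.21395517606167
handle top 10419 (array([538.9, 131.1]), array([65.9, 51.3]), -68.3) 378.9871327826721
holder (array([519.1, 147.2]), array([90.1, 50.3]), 79.8) 70.11912591711689
white 972 [593.81047369 200.25347441 130.00294306] [[512. 130.  19.]
 [580. 169.  56.]
 [593. 198. 129.]]
tool x [ 2.e-04 -5.e-04 -1.e+00] jaw -100.21409730314485
```

View pics/w2.png

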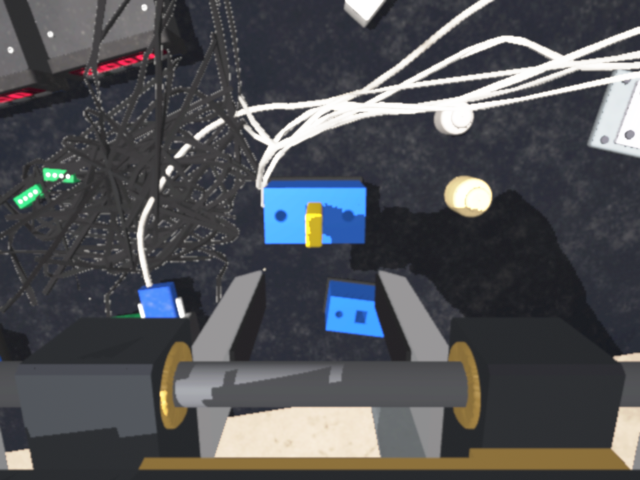

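The wrist view shows the yellow handle at (314,225) in the middle-sized holder, with the cables at its far-left end.

Run:
```python
from h import *
f=np.load("pics/w2.npz");p,d=f['p'],f['d'];c=calibration("wrist");c['world_from_camera']=f['M'];W=cloud(d,c);hs=cv2.cvtColor(p,cv2.COLOR_RGB2HSV)
r=np.hypot(W[...,0]-519,W[...,1]-146)<75
y=r&(d>0)&(hs[...,0]>18)&(hs[...,0]<35)&(hs[...,1]>110)&(abs(W[...,2]-130)<4);print("handle top",y.sum(),rect(W[y]),np.median(W[y][:,2]))
w=r&(d>0)&(hs[...,1]<50)&(hs[...,2]>100)&(W[...,2]>40)&(W[...,2]<200);
a=np.radians(80);Y=np.array([np.cos(a),np.sin(a)]);X=np.array([Y[1],-Y[0]]);q=W[w]-[519.1,147.2,0]
s=np.c_[q[:,:2]@X,q[:,:2]@Y,q[:,2]];print("cables in holder frame near",s[(s[:,0]<45)&(s[:,1]>-70)][::15].round().tolist())
print(get_obs()['ee_pos'])
```

```text
handle top 508 (array([518.9, 146.7]), array([26.2, 11.4]), -10.1) 129.9898945495306
cables in holder frame near [[45.0, 50.0, 55.0], [43.0, 47.0, 57.0], [42.0, 38.0, 55.0], [40.0, 48.0, 49.0], [40.0, 41.0, 56.0], [37.0, 50.0, 43.0], [36.0, 43.0, 56.0], [33.0, 44.0, 53.0], [29.0, 47.0, 50.0], [26.0, 47.0, 48.0], [23.0, 47.0, 45.0], [13.0, -3.0, 76.0], [-2.0, -7.0, 69.0], [2.0, 6.0, 128.0], [-7.0, 6.0, 129.0]]
[518.72713109 140.52533318 255.55890957]
```

```bash
python3 -m pendant '0 0.6 -1 0 5; 0 0.6 -5 0 5; 0 0.6 -9 0 5; 0 0.6 -11 0 5;0 0.6 -11 0 5;0 0.6 -11 0 5'; python3 -c "
from h import *
print(get_obs()['ee_pos'],get_obs()['clock'])"
```

```text
clock: 3.2
ee_pos: [518.8, 148.3, 146.2]
tool_rot: [0.542, 0.454, -0.542, 0.454]
force: [0.9, -0.7, -0.2]
opening: 49.9
[518.80599475 148.29117783 146.2417668 ] 3.2
```

```bash
python3 -m pendant '0 -0.15 -1 0 5; 0 -0.15 -4 0 5; 0 -0.15 -6 0 5; 0 -0.15 -6 0 5;0 -0.15 -6 0 4;0 -0.15 -6 0 3;0 -0.15 -6 0 2;0 -0.15 -6 0 1;0 -0.15 -6 0 0.5;0 -0.15 -6 0 0.5' 35; python3 -m pendant '0 0 0 0 0.5;0 0 0 0 0.5;0 0 0 0 0.5'
```

```text
clock: 4.45
ee_pos: [518.5, 146.8, 85.6]
tool_rot: [0.542, 0.454, -0.542, 0.454]
force: [-1.3, -1.0, 5.8]
opening: 12.6
clock: 4.82
ee_pos: [518.5, 146.8, 85.7]
tool_rot: [0.542, 0.454, -0.542, 0.454]
force: [-1.4, -0.5, 5.6]
opening: 12.2
```

```bash
python3 -m pendant '0 0 0.5 0 0.5;0 0 2 0 0.5;0 0 4 0 0.5;0 0 6.5 0 0.5;0 0 9 0 0.5;0 0 12 0 0.5;0 0 15 0 0.5;0 0 15 0 0.5'; python3 -c "
from h import *
print(get_obs()['ee_pos'],get_obs()['force'])"
```

```text
clock: 5.82
ee_pos: [519.2, 147.3, 238.3]
tool_rot: [0.543, 0.454, -0.541, 0.455]
force: [0.1, 0.2, -2.2]
opening: 12.5
[519.17847948 147.29373815 238.25033105] [ 0.14503464  0.15143556 -2.20310181]
```

```bash
python3 -m pendant '0.1 -2 0 -1 0.5;0.3 -6 0 -3 0.5;0.5 -11 0 -5 0.5;0.8 -16 0 -7 0.5;1.1 -21 0 -9 0.5;1.4 -26 0 -10 0.5;1.7 -30.5 0 -11 0.5;1.85 -34 0 -12 0.5;1.9 -35.5 0 -12 0.5;1.9 -36 0 -12 0.5'; python3 -m pendant '0 0 -1 0 0.5;0 0 -2 0 0.5;0 0 -3 0 0.5;0 0 -3 0 0.5;0 0 -3 0 0.5;0 0 -3 0 0.5'
python3 - <<'E'
from h import *
from scipy.spatial.transform import Rotation as R
o=get_obs();c=calibration("wrist");p,d=get_image("wrist");m=R.from_quat(o['tool_rot']).as_matrix();print(o['ee_pos'],o['force'],o['opening'],m[:,0].round(4),"jaw",np.degrees(np.arctan2(m[1,2],m[0,2])))
cv2.imwrite("pics/w3.png",p[:,:,::-1]);np.savez("pics/w3.npz",p=p,d=d,M=c['world_from_camera'])
p,d=get_image("scene");cv2.imwrite("pics/s3.png",cv2.resize(p[90:240,350:510],None,fx=4,fy=4,interpolation=2)[:,:,::-1])
np.savez("pics/s3.npz",p=p,d=d)
E
```

```text
clock: 7.08
ee_pos: [536.8, -213.5, 234.9]
tool_rot: [-0.586, -0.395, 0.587, -0.395]
force: [-0.4, 0.9, -1.0]
opening: 11.8
clock: 7.82
ee_pos: [537.5, -213.2, 205.8]
tool_rot: [0.587, 0.395, -0.586, 0.395]
force: [0.8, -0.1, -0.4]
opening: 12.3
[ 537.5010431  -213.16582865  205.75971306] [ 0.84932427 -0.14847987 -0.38414589] 12.31940298206067 [ 5.e-04 -1.e-04 -1.e+00] jaw -112.07812240356628
```

View pics/w3.png

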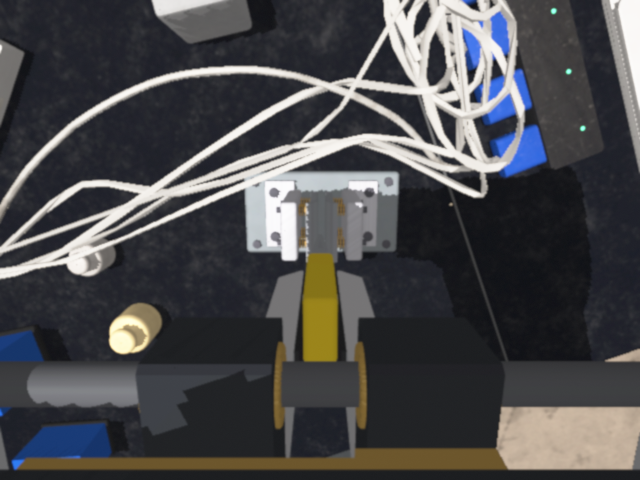

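View pics/s3.png

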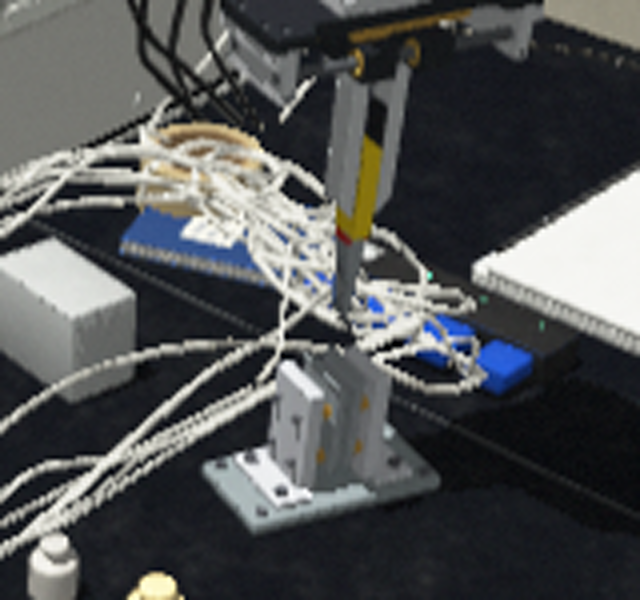

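The gauge is upright in the fingers, with its red band and blade directly above the gap (tip near scene pixel (437,172)). I'll re-measure the gap from this still pose.

Run:
```python
from h import *
O=np.array([537.3,-213.1]);a=np.radians(-22);X=np.array([np.cos(a),np.sin(a)]);Y=np.array([-X[1],X[0]])
f=np.load("pics/w3.npz");d=f['d'];c=calibration("wrist");c['world_from_camera']=f['M'];W=cloud(d,c)
q=W[160:270,240:410].reshape(-1,3);s=np.c_[(q[:,:2]-O)@X,(q[:,:2]-O)@Y,q[:,2]]
k=(s[:,2]>80)&(s[:,2]<100)&(abs(s[:,0])<30);print("tops",rect(q[k]))
for sg in(1,-1):
    k=(s[:,0]>0)&(s[:,0]<20)&(sg*s[:,1]>1)&(sg*s[:,1]<14)
    for z in range(84,95,1):
        j=k&(abs(s[:,2]-z)<.5)
        if j.sum()>3: print(sg,z,j.sum(),np.median(s[j,1]).round(2),end='; ')
    print()
# scene: tip and blade
f=np.load("pics/s3.npz");d=f['d'];W=cloud(d,calibration("scene"));q=W[140:185,425:452].reshape(-1,3)
s=np.c_[(q[:,:2]-O)@X,(q[:,:2]-O)@Y,q[:,2]];k=(abs(s[:,0])<25)&(abs(s[:,1])<15)&(s[:,2]>97)
for z in range(105,200,6):
    j=k&(abs(s[:,2]-z)<3)
    if j.sum(): print(z,j.sum(),s[j].mean(0).round(1),s[j,0].min().round(1),s[j,0].max().round(1))
print(s[k,2].min())
```

```text
tops (array([ 537.6, -213.2]), array([60.3, 44.1]), 67.7)
1 85 9 3.68; 1 86 15 3.69; 1 87 24 4.39; 1 88 31 5.1; 1 89 23 5.81; 1 90 19 6.51; 1 91 48 10.05; 1 92 68 9.37; 1 93 64 8.55; 1 94 4 8.62; 
-1 85 4 -3.65; -1 86 18 -3.65; -1 87 24 -4.33; -1 88 28 -5.06; -1 89 23 -5.75; -1 90 24 -6.45; -1 91 58 -8.57; -1 92 65 -9.32; -1 93 45 -8.59; -1 94 17 -8.55; 
129 2 [  4.3   0.6 131.2] -1.1 9.7
135 9 [  0.5   1.4 135.4] -10.2 11.1
141 10 [ -0.9   1.4 140.1] -10.2 12.5
147 13 [ -0.5   1.5 146.8] -5.8 13.6
153 10 [ -1.2   2.1 152.6] -8.7 10.5
159 13 [ -1.2   3.3 159.1] -11.6 8.5
165 11 [ -2.6   0.7 164.1] -7.1 7.8
171 15 [ -3.9   3.5 171.3] -10.1 4.9
177 14 [ -2.4   2.  176.6] -8.6 5.7
183 19 [ -3.3   2.7 183.4] -12.2 7.2
189 13 [ -0.4   3.4 189.3] -9.1 12.3
195 18 [ -4.8   4.2 195.6] -16.0 12.6
130.94305086246118
```

Gap centred to within 0.1 mm, and about 6.3 mm wide. I expect first touch at TCP z≈138 and 5 N at about 126.

```bash
python3 -c "
from h import *
print(get_obs()['force'])"; python3 -m pendant '0 0 -1 0 0.5;0 0 -2 0 0.5;0 0 -3 0 0.5;0 0 -4 0 0.5;0 0 -5 0 0.5;0 0 -5.6 0 0.5;0 0 -5.6 0 0.5;0 0 -5.6 0 0.5'; for i in 1 2 ; do python3 -m pendant '0 0 0 0 0.5' ; done;  python3 -m pendant '0 0 -0.3 0 0.5;0 0 -0.6 0 0.5;0 0 -0.6 0 0.5;0 0 -0.6 0 0.5';python3 -m pendant '0 0 -0.3 0 0.5;0 0 -0.6 0 0.5;0 0 -0.6 0 0.5;0 0 -0.6 0 0.5'
```

```text
[ 0.12418184 -0.84331216 -0.14634421]
clock: 8.93
ee_pos: [537.4, -213.2, 149.7]
tool_rot: [0.587, 0.395, -0.586, 0.395]
force: [-0.1, -1.4, -2.1]
opening: 12.4
clock: 9.05
ee_pos: [537.4, -213.2, 149.7]
tool_rot: [0.587, 0.395, -0.586, 0.395]
force: [-0.1, -0.3, -0.6]
opening: 12.2
clock: 9.18
ee_pos: [537.4, -213.3, 149.7]
tool_rot: [0.587, 0.395, -0.586, 0.395]
force: [-0.9, -1.2, 0.4]
opening: 12.1
clock: 9.68
ee_pos: [537.1, -213.2, 143.2]
tool_rot: [-0.586, -0.395, 0.587, -0.395]
force: [-0.3, -2.0, -2.4]
opening: 11.9
clock: 10.18
ee_pos: [537.2, -213.3, 137.2]
tool_rot: [-0.586, -0.395, 0.587, -0.395]
force: [0.1, -4.4, -3.0]
opening: 12.5
```

```bash
for i in 1 2 3 4 ; do python3 -m pendant '0 0 0 0 0.5'|grep -E "force|ee_pos" ; done; echo; for i in 1 2 3; do python3 -m pendant '0 0 -0.2 0 0.5;0 0 -0.2 0 0.5'|grep -E "force|ee_pos"; done;  for i in 1 2 3 4 ; do python3 -m pendant '0 0 0 0 0.5'|grep -E "force|ee_pos|clock" ; done
```

```text
ee_pos: [537.2, -213.2, 137.3]
force: [-0.1, -4.0, -2.7]
ee_pos: [537.2, -213.2, 137.3]
force: [-0.8, -5.1, -2.8]
ee_pos: [537.2, -213.2, 137.4]
force: [-1.1, -4.7, -2.2]
ee_pos: [537.2, -213.2, 137.4]
force: [-1.6, -4.8, -3.7]

ee_pos: [537.5, -213.3, 135.6]
force: [-0.7, -4.9, 0.8]
ee_pos: [537.5, -213.4, 133.6]
force: [-1.7, -5.3, 0.7]
ee_pos: [537.5, -213.4, 131.6]
force: [-1.9, -6.2, 1.0]
clock: 11.55
ee_pos: [537.5, -213.5, 131.6]
force: [-0.8, -6.0, 0.2]
clock: 11.68
ee_pos: [537.5, -213.5, 131.6]
force: [-0.8, -4.7, 1.3]
clock: 11.8
ee_pos: [537.5, -213.5, 131.6]
force: [-1.4, -5.4, 0.4]
clock: 11.92
ee_pos: [537.5, -213.5, 131.6]
force: [-1.0, -6.1, 1.2]
```

The left plate touches first: lateral force is about -4 N along y. I'll shift about 0.6 mm toward -y to centre.

```bash
python3 -m pendant '-0.02 -0.06 0 0 0.5;-0.02 -0.06 0 0 0.5'|grep -E "force|ee_pos";for i in 1 2 3 ; do python3 -m pendant '0 0 0 0 0.5'|grep -E "force|ee_pos|clock" ; done; for i in 1 2; do python3 -m pendant '0 0 -0.15 0 0.5;0 0 -0.15 0 0.5'|grep -E "force|ee_pos"; done;  for i in 1 2 3 4 ; do python3 -m pendant '0 0 0 0 0.5'|grep -E "force|ee_pos|clock" ; done
python3 - <<'E'
from h import *
o=get_obs();c=calibration("wrist");p,d=get_image("wrist")
np.savez("pics/w4.npz",p=p,d=d,M=c['world_from_camera'])
p,d=get_image("scene");np.savez("pics/s4.npz",p=p,d=d)
q=p[130:210,390:470];w=np.load("pics/w4.npz")['p'][180:330,220:420]
cv2.imwrite("pics/c4.png",np.hstack([cv2.resize(q,(400,400),interpolation=2),cv2.resize(w,(400,300),interpolation=2)[:].copy() if 0 else cv2.copyMakeBorder(cv2.resize(w,(400,300),interpolation=2),0,100,0,0,0)])[:,:,::-1])
E
```

```text
ee_pos: [537.4, -213.7, 131.6]
force: [-0.8, -3.9, 1.2]
clock: 12.3
ee_pos: [537.3, -213.7, 131.6]
force: [-0.1, -4.3, 1.9]
clock: 12.42
ee_pos: [537.4, -213.8, 131.6]
force: [-0.1, -5.0, 2.1]
clock: 12.55
ee_pos: [537.3, -213.8, 131.6]
force: [0.8, -4.9, 2.7]
ee_pos: [537.1, -213.6, 129.8]
force: [1.1, -3.1, 1.5]
ee_pos: [537.1, -213.7, 128.3]
force: [-0.5, -3.1, 1.2]
clock: 13.18
ee_pos: [537.1, -213.7, 128.3]
force: [0.7, -2.4, 1.1]
clock: 13.3
ee_pos: [537.0, -213.7, 128.3]
force: [0.9, -4.7, 1.0]
clock: 13.42
ee_pos: [537.0, -213.7, 128.3]
force: [0.1, -3.1, 1.2]
clock: 13.55
ee_pos: [537.1, -213.7, 128.3]
force: [0.5, -3.1, 0.9]
```

View pics/c4.png

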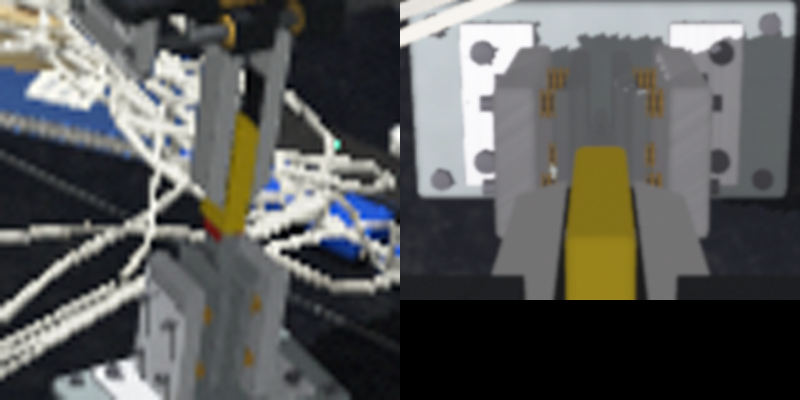

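The blade is in the gap with the red band well above the lips. I'll measure plate displacement from the depth against the untouched picture.

```bash
cat > pl.py <<'E'
from h import *
import sys
O=np.array([537.3,-213.1]);a=np.radians(-22);X=np.array([np.cos(a),np.sin(a)]);Y=np.array([-X[1],X[0]])
def plates(fn,x0=10,x1=21):
    f=np.load(fn);c=calibration("wrist");c['world_from_camera']=f['M'];W=cloud(f['d'],c)
    q=W[150:300,200:440].reshape(-1,3);s=np.c_[(q[:,:2]-O)@X,(q[:,:2]-O)@Y,q[:,2]];out={}
    for sg in(1,-1):
        k=(s[:,0]>x0)&(s[:,0]<x1)
        y=sg*s[:,1]
        A=s[k&(s[:,2]>86.5)&(s[:,2]<91)&(y>2)&(y<8.4)]   # inner flare
        out[sg]=(len(A),np.round(np.median(A[:,1]-sg*(A[:,2]-85)*.625),2)) if len(A) else None
        T=s[k&(s[:,2]>92)&(s[:,2]<95)&(y>4)&(y<16)]
        P=s[k&(abs(s[:,2]-88)<1)&(y>18)&(y<36)]
        print(fn,sg,"flare->throat",out[sg],"liptop",len(T),T[:,1].mean().round(2) if len(T) else'',"post",len(P),np.percentile(P[:,1],[2,98]).round(2) if len(P) else '')
for n in sys.argv[1:]: plates(n)
E
python3 pl.py pics/w1.npz pics/w3.npz pics/w4.npz
```

```text
pics/w1.npz 1 flare->throat (39, np.float64(3.31)) liptop 34 9.13 post 113 [18.83 29.79]
pics/w1.npz -1 flare->throat (38, np.float64(-2.71)) liptop 32 -8.61 post 113 [-29.31 -18.36]
pics/w3.npz 1 flare->throat (56, np.float64(3.04)) liptop 56 8.59 post 194 [18.74 29.72]
pics/w3.npz -1 flare->throat (56, np.float64(-2.98)) liptop 57 -8.87 post 197 [-29.7 -18.7]
pics/w4.npz 1 flare->throat (109, np.float64(3.88)) liptop 99 9.58 post 354 [18.47 29.29]
pics/w4.npz -1 flare->throat (108, np.float64(-3.47)) liptop 91 -9.18 post 354 [-29.78 -18.98]
```

By this measure the plates have opened 1.1 mm (left) and 0.25 mm (right). I'll shift 0.45 mm toward -y, go down 2 mm more and re-check.

```bash
python3 -m pendant '-0.02 -0.05 0 0 0.5;-0.02 -0.05 -0.1 0 0.5;-0.02 -0.05 -0.2 0 0.5;-0.02 -0.05 -0.2 0 0.5'|grep -E "force|ee_pos";for i in 1 2 3 4 5; do python3 -m pendant '0 0 0 0 0.5'|grep -E "force|ee_pos|clock" ; done
python3 - <<'E'
from h import *
for i in(5,6):
    c=calibration("wrist");p,d=get_image("wrist");np.savez(f"pics/w{i}.npz",p=p,d=d,M=c['world_from_camera'])
E
python3 pl.py pics/w5.npz pics/w6.npz
```

```text
ee_pos: [537.1, -214.1, 126.6]
force: [-0.4, -1.8, 3.9]
clock: 14.28
ee_pos: [537.1, -214.1, 126.6]
force: [0.5, -2.1, 4.7]
clock: 14.4
ee_pos: [537.1, -214.1, 126.6]
force: [0.2, -0.8, 5.1]
clock: 14.52
ee_pos: [537.1, -214.1, 126.6]
force: [0.1, -0.8, 5.8]
clock: 14.65
ee_pos: [537.1, -214.1, 126.6]
force: [0.2, -0.4, 4.7]
clock: 14.78
ee_pos: [537.1, -214.1, 126.6]
force: [-0.4, -0.4, 4.7]
pics/w5.npz 1 flare->throat (108, np.float64(3.71)) liptop 104 9.39 post 360 [18.45 29.34]
pics/w5.npz -1 flare->throat (108, np.float64(-3.91)) liptop 89 -9.64 post 357 [-29.5  -18.77]
pics/w6.npz 1 flare->throat (106, np.float64(3.67)) liptop 95 9.42 post 351 [18.46 29.37]
pics/w6.npz -1 flare->throat (114, np.float64(-3.98)) liptop 96 -9.76 post 371 [-29.59 -18.75]
```

```bash
python3 - <<'E'
from h import *
O=np.array([537.3,-213.1]);a=np.radians(-22);X=np.array([np.cos(a),np.sin(a)]);Y=np.array([-X[1],X[0]])
for n,z in(("w3",205.8),("w4",128.3),("w6",126.6)):
    f=np.load(f"pics/{n}.npz");c=calibration("wrist");c['world_from_camera']=f['M'];W=cloud(f['d'],c);h=cv2.cvtColor(f['p'],cv2.COLOR_RGB2HSV)
    y=(h[...,0]>18)&(h[...,0]<35)&(h[...,1]>110)&(f['d']>0);y[:,:250]=0;y[:,400:]=0;y[350:]=0
    q=W[y];s=np.c_[(q[:,:2]-O)@X,(q[:,:2]-O)@Y,q[:,2]];s=s[s[:,2]<z+70]
    k=s[:,2]>np.percentile(s[:,2],97)-2.5
    print(n,"top z-TCP",np.median(s[k,2])-z,"lowest",np.percentile(s[:,2],1)-z,"y mid",np.percentile(s[k,1],[3,97]).mean(), "x",np.percentile(s[k,0],[3,97]))
p,d=get_image("scene");cv2.imwrite("pics/s7.png",cv2.resize(p[130:230,340:500],None,fx=5,fy=5,interpolation=2)[:,:,::-1])
o=get_obs();print(o['clock'],o['force'],o['ee_pos'])
E
for i in 1 2 3; do python3 -m pendant '0 0 0 0 0.5'|grep -E "force" ; done
```

```text
w3 top z-TCP 44.37314695098746 lowest -136.33163450552678 y mid 0.5635102178275528 x [-5.68790312 12.67157922]
w4 top z-TCP 44.397977746497816 lowest -58.52171847517212 y mid -0.08801374030846576 x [-5.88308834 12.60303822]
w6 top z-TCP 44.406554581704626 lowest -54.92690421508463 y mid -0.4617251504377169 x [-5.67151199 12.60868611]
14.925 [ 0.36721596 -1.42366686  4.87257611] [ 537.11621812 -214.11269656  126.61914816]
force: [0.6, -0.3, 4.8]
force: [-0.4, -0.9, 6.0]
force: [0.5, -1.1, 5.5]
```

View pics/s7.png

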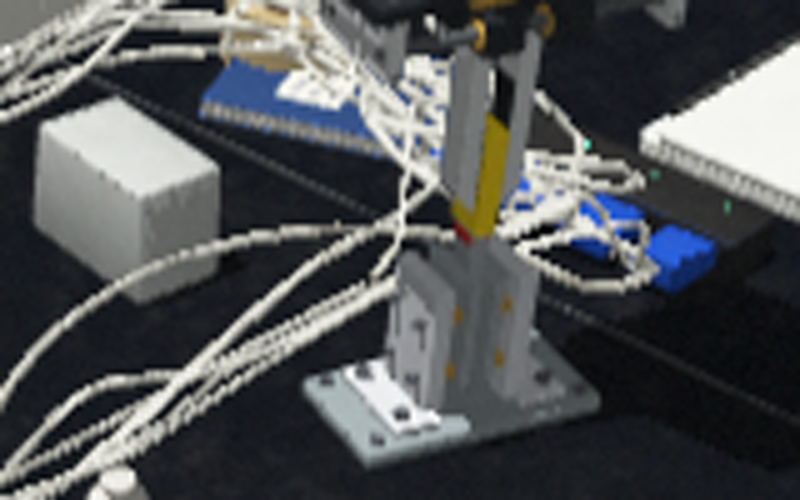

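The gauge has not slipped: the handle top stays 44.4 mm above the TCP. Force is about 5 N upward, the sideways force is down to about 1 N, and the red band is clear of the lips. Handing in.

```bash
python3 -c "
from plant import *
print(hand_in())"
```

```text
the job is handed in; nothing more can be done
None
```

I pulled the gauge out of the middle-sized holder and slid it upright into the gap. After re-centring it by about 1 mm, it stopped with the tip about 34 mm below the throat, and I handed in at about 15 s with the gripper still holding it.

- **Drag:** The vertical force read 4.8–6.0 N in the last readings. The zero of that reading wandered by 1–2 N in free air, so treat about 5 N as approximate.
- **Centring:** The sideways force fell from about 5–6 N to about 1 N.
- **Grip and red band:** The gauge did not slip in the fingers, and the last picture shows the red band above the lips.
- **Disagreement:** The depth pictures put each plate at 0.8–0.9 mm given way, but the depth and taper say about 1.1 mm. Both are close to the expected 1 mm.
- **Weights and load cell:** I never moved near them and they looked in place whenever they were in view, but I did not measure them again at the end.

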